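# Line up the sample bottles by height

### The arm

A 7-joint arm with a two-finger parallel gripper is mounted at the origin on the work surface. World frame = base frame: x ahead of the robot, y to its left, z up, the work surface at z = 0. Lengths are in m, angles in rad, forces in N, time in s.
With the tool pointing down it reaches from about 0.425 to 0.825 m from the base axis. Payload 3.6 kg.
Tool frame: the origin (TCP) lies midway between the tips of the shut fingers; the grasp point (between the pads) lies 19 mm behind it; z points along the fingers, y is the line along which they close (so a half turn about z gives the same grasp; the last joint's range is limited). The gripper opens to 85 mm and grips with 20 to 120 N. Pads are 22 mm wide; open, the fingers measure 114 mm over their backs; the gripper's body (76 mm by 85 mm) begins 54 mm behind the grasp point. The pads swing forward as they close: fully open they stand 13 mm farther back than shut.
Start: joints at [1.276, 0.615, -0.013, 1.423, 0.008, 1.103, -0.04], TCP at [0.172, -0.627, 0.231] pointing down, gripper open.
Joint ranges: [-3.12, 3.12], [-0.3, 2.06], [-1.34, 1.32], [0.26, 2.42], [-1.36, 4.5], [0.01, 1.98], [-2.84, 2.84]. Speed limits (rad/s): [2.79, 2.79, 3.14, 3.14, 3.14, 3.14, 3.14].

### API

Orientations are given as a unit quaternion [w, x, y, z].
In Python, from cell import arm, optics gives the robot as it stands. The module is installed in compiled form; this text tells all that it offers.
- The arm moves only by the tool drive_tool, never from a script. Its argument "moves" is a list of rows, each a list of 3 entries, a list of its own where there are three numbers: the shift along the tool's x, y, z in units of 30 mm (1.0 is 30 mm), then the turn about the tool's z in units of 8 degrees (1.0 is 8 degrees), then the closure, from 0 (fully open) to 1 (shut). In form: [[[x, y, z], yaw, fingers], ...]. A call has exactly 5 rows; each row is the pose to reach, as a shift and turn from the pose commanded when the call began, along the tool's axes at that moment; what a row does not reach only later rows make up. A row lasts 1/10 s, in which the tool goes at most 50 mm and 8.59 degrees, less where a joint would pass 70% of its speed; a pose out of reach is approached as far as the arm can. A call with a gripper value outside its range is refused whole. The fingers move at their own pace and stop on an object; "force" is the grip in N (left out, the last holds). Time passes only in rows, so rows that repeat a pose let the fingers close, or fill a call up. It gives the time, the measured TCP pose, the force, the opening and the grip force at its end, in the units of the state.
- arm.get_obs(): the state, without advancing time (a new reading comes with each control period).
- optics.camera(name): name is "side" or "top" or "wrist"; returns (picture, depth): 480x640x3 uint8, blue, green, red; 480x640 float32, m along the optical axis (not along the pixel's ray), 0 where there is no reading.
- optics.calibration(name): a dict with "camera_matrix" (3x3 intrinsics, pixels), "k1" (the pictures are not rectified: a ray, as slopes to the right and down, at radius r is drawn at 1 + k1 r^2 times it, then the intrinsics apply), "cam_to_world" (4x4, takes a point from camera to world coordinates). Camera axes: x right, y down, z forward; pixel columns grow to the right and rows downward; lengths in m; the calibration is good to about 2 mm. A picture is of the moment at which its call begins: read the wrist's pose just before it. calibration takes no time and is no camera call; for the wrist camera it gives the pose at the moment of the call.
- arm.close_job(): hands the job in; it is judged then, once.
Trained networks look in the newest picture that a camera, given by its name, has taken for a name from the list of things; names that differ only in an ending like _2 or _b are one class to them, and where a whole thing is asked for, a point or a joint stands for the part that bears it (a point fixed in the world has none). Each returns a list of dicts, best first, with "score" (0 to 1); they miss things now and then, are a little off and sometimes report something else, mostly with a low value. They report only what shows in the picture. A call takes as long as a camera call.
- optics.cut_out(camera, name): "pixels" (480x640 bool, what is visible of it) and "bbox" ([left, top, right, bottom] in pixels, round what is visible of it).
The state is a dict: "time_s": time; "joints": joint angles; "qd": joint speeds; "joint_torque": joint torques, N m; "position": TCP position; "orientation": TCP orientation; "ft_force": force on the tool from outside, world axes, zero at the start; "moment": the same for the moment, N m; "gripper_width": finger opening in m; "gripper_force": force on a finger pad.
Only numpy, scipy, OpenCV 4.12 (cv2) and the standard library are available. Lean on these libraries where they do the work, as an engineer would, in place of code of your own. Each camera call takes 0.05 s, during which the arm holds its last target. There are 200 camera calls.

### The job

Line the four loose sample bottles with black, gold, blue and red caps up on the row of four black pads in order of height, one bottle standing upright in the middle of each pad: the shortest on the pad next to the blue tag, the tallest at the other end. Do not knock any of them over on the way.

Things in the scene. Friction and masses are not known exactly. Their poses are not given: they have to be found in the camera images.
- bottle_black: Empty, closed round sample bottle of clear glass with a black cap, standing loose on the bench: the shortest of the four, 55 mm tall. Straight round body 28 mm across up to 37 mm, then a shoulder and a cap 20 mm across whose top is the bottle's top; best gripped round the straight body. About 35 g. Origin: centre of the underside; z up along the bottle.
- bottle_gold: Empty, closed round sample bottle of green glass with a brass (gold) cap, standing loose on the bench: second shortest of the four, 75 mm tall. Straight round body 35 mm across up to 51 mm, then a shoulder and a cap 25 mm across whose top is the bottle's top; best gripped round the straight body. About 60 g. Origin: centre of the underside; z up along the bottle.
- bottle_blue: Empty, closed round sample bottle of amber glass with a blue cap, standing loose on the bench: second tallest of the four, 95 mm tall. Straight round body 41 mm across up to 65 mm, then a shoulder and a cap 30 mm across whose top is the bottle's top; best gripped round the straight body. About 95 g. Origin: centre of the underside; z up along the bottle.
- bottle_red: Empty, closed round sample bottle of white plastic with a red cap, standing loose on the bench: the tallest of the four, 115 mm tall. Straight round body 46 mm across up to 78 mm, then a shoulder and a cap 33 mm across whose top is the bottle's top; best gripped round the straight body. About 110 g. Origin: centre of the underside; z up along the bottle.
- pad_a: Round black rubber pad, 68 mm across, 3 mm thick, fixed; the leftmost (largest y) of four like pads in a straight row, 88 mm apart centre to centre, on a flat aluminium strip (92 x 450 mm, 4 mm thick). Its top is 7 mm above the bench. Origin: centre of its underside, 4 mm above the bench; its y axis runs along the row, to the left; the row may lie turned up to 0.25 rad.
- pad_b: Round black rubber pad, 68 mm across, 3 mm thick, fixed; second from the left of four like pads in a straight row, 88 mm apart centre to centre, on a flat aluminium strip (92 x 450 mm, 4 mm thick). Its top is 7 mm above the bench. Origin: centre of its underside, 4 mm above the bench; its y axis runs along the row, to the left; the row may lie turned up to 0.25 rad.
- pad_c: Round black rubber pad, 68 mm across, 3 mm thick, fixed; third from the left of four like pads in a straight row, 88 mm apart centre to centre, on a flat aluminium strip (92 x 450 mm, 4 mm thick). Its top is 7 mm above the bench. Origin: centre of its underside, 4 mm above the bench; its y axis runs along the row, to the left; the row may lie turned up to 0.25 rad.
- pad_d: Round black rubber pad, 68 mm across, 3 mm thick, fixed; the rightmost (smallest y) of four like pads in a straight row, 88 mm apart centre to centre, on a flat aluminium strip (92 x 450 mm, 4 mm thick). Its top is 7 mm above the bench. Origin: centre of its underside, 4 mm above the bench; its y axis runs along the row, to the left; the row may lie turned up to 0.25 rad.
- blue_tag: Flat blue disc, 36 mm across, 3 mm thick, fixed on the strip at one end of the row of pads, 65 mm beyond the centre of the end pad (pad_a or pad_d, it varies). It marks the short end of the row; a like white disc lies at the other, tall end. Origin: centre of its underside.

How it is judged:
By the outcome, as a careful person would: the job done as asked, in the order asked, and still so for the second after the job is handed in, with the robot touching nothing.
It also fails if it takes over 96 s, if anything falls off the work surface, if the arm or the gripper's body presses on something with over 40 N, if the wrist force passes 120 N, or if a joint passes its speed limit or range.

## Working session

There is one attempt and no reset: what is moved stays moved. The work goes in short steps, Python scripts to look and compute and a tool call to move; the robot and the scene stay as the last step left them, time stands still between calls to the robot, and variables do not carry over. Pictures are saved under pics/ and viewed, at most 14 in all, crops included, and the job is handed in when it is done.

Besides the shell and the picture viewer there is one more tool, called after "Call:" by a JSON object that holds its "method" and its "body", one argument or row to a line. drive_tool: Moves the arm, as the interface text tells. Its arguments: {"type":"object","properties":{"moves":{"type":"array","items":{"type":"array"}},"force":{"type":"number"}},"required":["moves"]}

```bash
mkdir -p pics; cat > h.py <<'E'
import numpy as np, cv2
from cell import arm, optics
def world(cam, px, depth, cal=None):
    """px Nx2 (u,v), depth N -> world Nx3"""
    c=cal or optics.calibration(cam); K=np.array(c["camera_matrix"],float)
    px=np.asarray(px,float).reshape(-1,2)
    d=np.stack([(px[:,0]-K[0,2])/K[0,0],(px[:,1]-K[1,2])/K[1,1]],1)
    s=d.copy()
    for _ in range(10): s=d/(1+c["k1"]*(s**2).sum(1,keepdims=True))
    z=np.asarray(depth).reshape(-1,1)
    P=np.hstack([s*z,z,np.ones_like(z)])
    return (P@np.array(c["cam_to_world"]).T)[:,:3]
def pts(cam,mask,D):
    v,u=np.nonzero(mask&(D>0)); return world(cam,np.stack([u,v],1),D[v,u])
E
python3 - <<'E'
from h import *
o=arm.get_obs(); print(o["time_s"],o["position"],o["orientation"],o["gripper_width"])
for c in ["top","side"]:
    im,D=optics.camera(c); cv2.imwrite(f"pics/{c}0.png",im); np.save(f"{c}0.npy",D)
    for n in ["bottle_black","bottle_gold","bottle_blue","bottle_red","pad_a","blue_tag"]:
        for r in optics.cut_out(c,n)[:5]:
            p=pts(c,r["pixels"],D)
            if len(p)<5: print(c,n,"nodepth",r["score"],r["bbox"]);continue
            print(c,n,round(r["score"],2),r["bbox"],len(p),"med",np.median(p,0).round(3),"min",np.percentile(p,2,axis=0).round(3),"max",np.percentile(p,98,axis=0).round(3))
print(arm.get_obs()["time_s"])
E
```

```text
0.0 [ 0.17180748 -0.62608736  0.23013114] [-1.28061230e-03  9.91043647e-01  1.33532071e-01 -1.91621217e-04] 0.0852364994862283
top bottle_black 0.81 [465.6, 300.4, 492.4, 324.5] 377 med [ 0.445 -0.27   0.039] min [ 0.43  -0.306 -0.002] max [ 0.458 -0.262  0.057]
top bottle_gold 0.79 [227.4, 282.5, 251.0, 303.6] 421 med [0.473 0.122 0.058] min [0.457 0.111 0.01 ] max [0.488 0.139 0.076]
top bottle_blue 0.81 [104.2, 275.6, 146.8, 301.2] 966 med [0.474 0.3   0.068] min [ 0.454  0.291 -0.   ] max [0.492 0.325 0.095]
top bottle_red 0.81 [366.6, 282.4, 404.9, 310.0] 827 med [ 0.474 -0.106  0.091] min [ 0.453 -0.128  0.018] max [ 0.494 -0.091  0.116]
top pad_a 0.94 [231.3, 166.4, 268.4, 203.1] 1175 med [0.662 0.122 0.006] min [0.631 0.091 0.002] max [0.693 0.152 0.009]
top pad_a 0.9 [377.8, 192.9, 413.8, 233.5] 1147 med [ 0.615 -0.137  0.006] min [ 0.585 -0.167  0.003] max [ 0.645 -0.107  0.009]
top pad_a 0.64 [328.8, 186.1, 364.6, 226.8] 1164 med [ 0.63  -0.05   0.006] min [ 0.6   -0.082  0.003] max [ 0.661 -0.02   0.009]
top pad_a 0.58 [276.5, 176.1, 316.9, 216.1] 1170 med [0.646 0.036 0.
[... 1130 characters left out ...]
 [ 0.631 -0.053  0.006] min [ 0.601 -0.083  0.004] max [ 0.662 -0.022  0.008]
side pad_a 0.6 [343.0, 204.5, 379.3, 227.6] 496 med [0.664 0.119 0.006] min [0.634 0.09  0.004] max [0.693 0.153 0.008]
side pad_a 0.58 [326.1, 282.6, 371.7, 310.3] 985 med [ 0.616 -0.139  0.006] min [ 0.586 -0.168  0.004] max [ 0.646 -0.106  0.008]
side pad_a 0.35 [254.9, 133.2, 276.6, 181.4] 776 med [0.475 0.299 0.048] min [0.456 0.291 0.003] max [0.493 0.316 0.094]
side blue_tag 0.68 [354.8, 192.4, 378.0, 204.7] 144 med [0.674 0.185 0.006] min [0.659 0.169 0.003] max [0.69  0.207 0.008]
side blue_tag 0.47 [341.6, 229.5, 377.9, 252.7] 644 med [0.647 0.033 0.006] min [0.617 0.004 0.003] max [0.678 0.065 0.008]
0.7
```

View pics/top0.png

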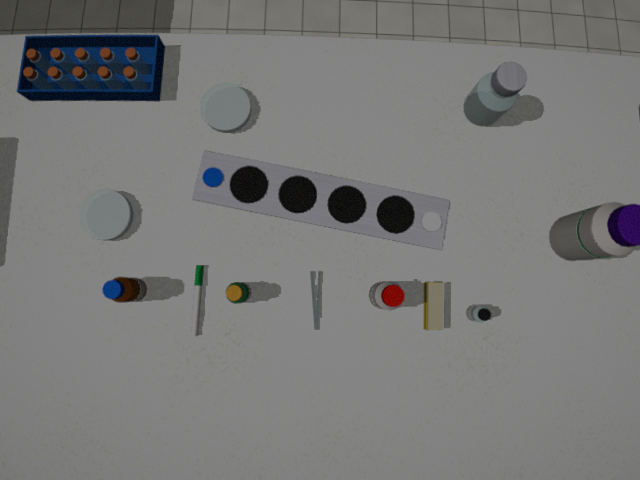

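View pics/side0.png

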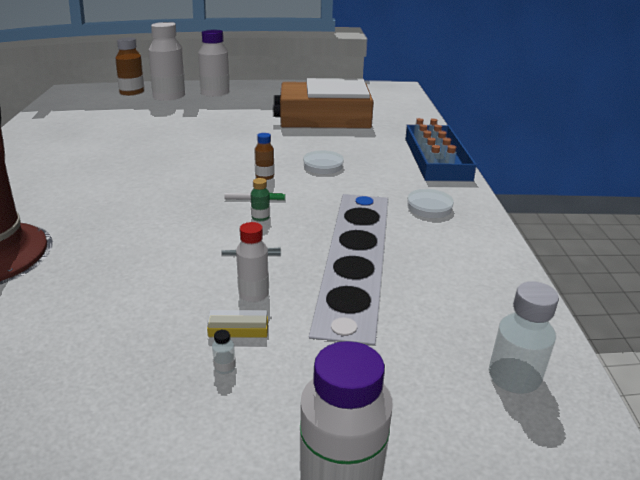

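```bash
cat >> h.py <<'E'
from scipy.optimize import least_squares
from scipy.spatial.transform import Rotation
R={"black":(.014,.010,.037,.055),"gold":(.0175,.0125,.051,.075),"blue":(.0205,.015,.065,.095),"red":(.023,.0165,.078,.115)}
def fit(p,name,z0=0.):
    r,rc,hb,h=R[name]; z=p[:,2]-z0
    b=p[(z>.006)&(z<hb-.003)]; cap=p[(z>h-.004)&(z<h+.004)]
    f=least_squares(lambda c:np.hypot(b[:,0]-c[0],b[:,1]-c[1])-r,np.median(p,0)[:2],loss="soft_l1",f_scale=.002)
    mid=(np.percentile(cap[:,:2],3,axis=0)+np.percentile(cap[:,:2],97,axis=0))/2 if len(cap)>10 else None
    return f.x.round(4),len(b),mid,len(cap)
def tocmd(dw,q=None):
    o=arm.get_obs(); q=np.array(o["orientation"])
    return Rotation.from_quat(q[[1,2,3,0]]).inv().apply(dw)/.03
E
python3 - <<'E'
from h import *
for c in ["top","side"]:
    im,D=optics.camera(c)
    for n in R:
        m=[r for r in optics.cut_out(c,"bottle_"+n)][:1]
        if m: print(c,n,fit(pts(c,m[0]["pixels"],D),n))
im,D=optics.camera("top")
P=[]
for r in optics.cut_out("top","pad_a")[:4]:
    p=pts("top",r["pixels"],D); P.append(np.append((np.percentile(p,1,axis=0)+np.percentile(p,99,axis=0))[:2]/2,p.mean(0)[:2]))
P=np.array(sorted(P,key=lambda a:-a[1])); print(P.round(4)); 
c=P[:,:2].mean(0); u=np.linalg.svd(P[:,:2]-c)[2][0]; u*=np.sign(u[1]); print(c,u,[(c+u*k*.044).round(4) for k in (3,1,-1,-3)])
o=arm.get_obs();print(Rotation.from_quat(np.array(o["orientation"])[[1,2,3,0]]).as_matrix().round(4))
E
```

```text
top black (array([ 0.445, -0.276]), 81, array([ 0.44483749, -0.27521658]), 110)
top gold (array([0.4728, 0.1289]), 77, array([0.47247207, 0.12805907]), 188)
top blue (array([0.4735, 0.3123]), 327, array([0.47322238, 0.31169336]), 276)
top red (array([0.4734, 0.3162]), 561, None, 0)
side black (array([ 0.4453, -0.2748]), 394, array([ 0.44561082, -0.27621674]), 157)
side gold (array([0.4739, 0.1299]), 385, array([0.4743917 , 0.12828375]), 77)
side blue (array([0.4739, 0.314 ]), 476, array([0.47452956, 0.31027188]), 63)
side red (array([ 0.4742, -0.1127]), 1224, array([ 0.47493279, -0.11422736]), 246)
[[ 0.6622  0.1232  0.662   0.1229]
 [ 0.6473  0.0353  0.647   0.0358]
 [ 0.6312 -0.0503  0.631  -0.0502]
 [ 0.6156 -0.1379  0.6151 -0.138 ]]
[ 0.63907203 -0.00743899] [0.17674103 0.98425739] [array([0.6624, 0.1225]), array([0.6468, 0.0359]), array([ 0.6313, -0.0507]), array([ 0.6157, -0.1374])]
[[ 9.643e-01  2.647e-01  0.000e+00]
 [ 2.647e-01 -9.643e-01  1.000e-04]
 [ 0.000e+00 -1.000e-04 -1.000e+00]]
```

Top: row from the blue tag (213,177) over pads (249,184), (298,194), (346,204), (395,214) to the white tag (432,221). Bottles stand at blue (115,289), gold (237,293), red (392,296) and black (482,314). A sponge at (434,306) separates red from black. The side view agrees: the nearest pad column runs up to the blue tag at (365,201). So black goes to pad a, gold to b, blue to c and red to d.

Call:
{"method": "drive_tool", "body": {
  "moves": [
    [[1.1,-1.1,0],-0.9,0],
    [[2.2,-2.2,0],-1.8,0],
    [[3.3,-3.3,0],-2.7,0],
    [[4.4,-4.4,0],-3.6,0],
    [[5.5,-5.4,0],-4.5,0]
  ],
  "force": 30
}}

```text
time_s: 1.8
position: [0.289, -0.4251, 0.2317]
orientation: [0.0, 0.9, 0.436, 0.0]
ft_force: [0.8, 0.5, -0.4]
gripper_width: 0.0856
gripper_force: 0.0
```

```bash
cat > go.py <<'E'
import sys; from h import *
o=arm.get_obs(); t=np.array([float(a) for a in sys.argv[1:4]]); p=np.array(o["position"])
q=np.array(o["orientation"]); M=Rotation.from_quat(q[[1,2,3,0]]).as_matrix()
yaw=np.degrees(np.arctan2(M[1,0],M[0,0]))
print("t",round(o["time_s"],2),"p",p.round(4),"yaw",yaw.round(2),"tilt",M[:,2].round(4),"cmd",(M.T@(t-p)/.03).round(2),"yawcmd",(-(90-yaw)/8).round(2),"w",round(o["gripper_width"],4),"gf",round(o["gripper_force"],1),"ft",np.round(o["ft_force"],1))
E
python3 go.py .4745 -.113 .231
```

```text
t 1.8 p [ 0.289  -0.4251  0.2317] yaw 51.64 tilt [ 4.e-04 -5.e-04 -1.e+00] cmd [12.   -1.61  0.02] yawcmd -4.79 w 0.0856 gf 0.0 ft [ 0.8  0.5 -0.4]
```

Call:
{"method": "drive_tool", "body": {
  "moves": [
    [[1.6,-0.2,0],-1,0],
    [[3.2,-0.4,0],-2,0],
    [[4.8,-0.6,0],-3,0],
    [[6.4,-0.9,0],-4,0],
    [[8,-1.1,0],-4.8,0]
  ]
}}

```text
time_s: 2.3
position: [0.413, -0.2172, 0.2318]
orientation: [0.0, 0.707, 0.707, 0.0]
ft_force: [1.0, -1.2, 0.1]
gripper_width: 0.0853
gripper_force: 0.0
```

```bash
python3 go.py .4745 -.113 .231
```

```text
t 2.3 p [ 0.413  -0.2172  0.2318] yaw 90.01 tilt [ 7.e-04 -6.e-04 -1.e+00] cmd [3.47 2.05 0.02] yawcmd 0.0 w 0.0853 gf 0.0 ft [ 1.  -1.2  0.1]
```

Call:
{"method": "drive_tool", "body": {
  "moves": [
    [[1.2,0.7,0],0,0],
    [[2.4,1.4,0],0,0],
    [[3.47,2.05,0],0,0],
    [[3.47,2.05,0.6],0,0],
    [[3.47,2.05,1.2],0,0]
  ]
}}

```text
time_s: 2.8
position: [0.4757, -0.1135, 0.1956]
orientation: [0.001, 0.707, 0.707, 0.001]
ft_force: [-0.7, -1.1, 0.1]
gripper_width: 0.0854
gripper_force: 0.0
```

```bash
python3 go.py .4745 -.113 .047; python3 - <<'E'
from h import *
im,D=optics.camera("wrist"); cal=optics.calibration("wrist"); cv2.imwrite("pics/w1.png",im)
for r in optics.cut_out("wrist","bottle_red")[:2]:
    p=pts("wrist",r["pixels"],D); print(r["score"],r["bbox"],fit(p,"red"),np.percentile(p,[2,50,98],axis=0).round(3))
E
python3 go.py .4745 -.113 .047
```

```text
t 2.8 p [ 0.4757 -0.1135  0.1956] yaw 89.94 tilt [ 2.6e-03 -1.0e-04 -1.0e+00] cmd [ 0.02 -0.05  4.95] yawcmd -0.01 w 0.0854 gf 0.0 ft [-0.7 -1.1  0.1]
0.77 [285.2, 179.4, 347.5, 269.3] (array([ 0.4688, -0.113 ]), 884, array([ 0.46915815, -0.11243757]), 1989) [[ 0.449 -0.126  0.015]
 [ 0.469 -0.103  0.099]
 [ 0.489 -0.09   0.114]]
t 2.9 p [ 0.4728 -0.1147  0.1936] yaw 89.79 tilt [-4.7e-03  9.0e-04 -1.0e+00] cmd [0.05 0.08 4.89] yawcmd -0.03 w 0.0856 gf 0.0 ft [-0.   1.   0.8]
```

View pics/w1.png

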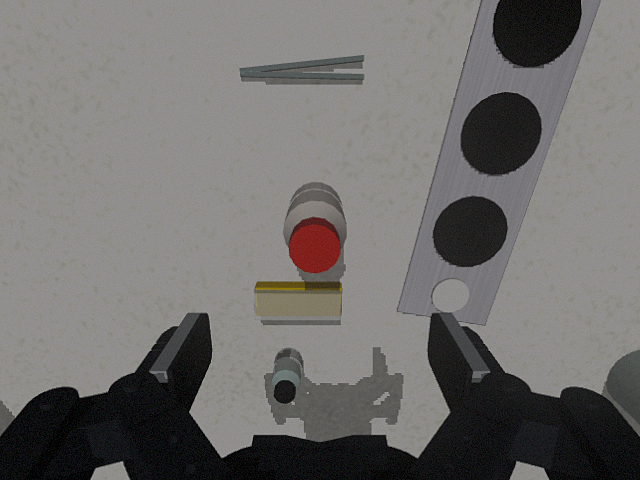

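Wrist: the red cap is at (315,245), midway between the fingers in x (finger centre about 318). The sponge at (298,300) is well clear. Going down on red.

Call:
{"method": "drive_tool", "body": {
  "moves": [
    [[0.02,0,1.2],0,0],
    [[0.02,0,2.4],0,0],
    [[0.02,0,3.6],0,0],
    [[0.02,0,4.6],0,0],
    [[0.02,0,4.9],0,0]
  ]
}}

```text
time_s: 3.4
position: [0.4732, -0.1148, 0.0466]
orientation: [-0.001, 0.709, 0.705, -0.001]
ft_force: [-0.0, 0.2, 0.8]
gripper_width: 0.0854
gripper_force: 0.0
```

Call:
{"method": "drive_tool", "body": {
  "moves": [
    [[0,0,0],0,0.3],
    [[0,0,0],0,0.6],
    [[0,0,0],0,0.8],
    [[0,0,0],0,0.8],
    [[0,0,0],0,0.8]
  ],
  "force": 30
}}

```text
time_s: 3.9
position: [0.4752, -0.1148, 0.05]
orientation: [0.001, 0.709, 0.705, 0.001]
ft_force: [-0.1, -0.2, 6.8]
gripper_width: 0.0454
gripper_force: 30.2
```

```bash
python3 go.py .4745 -.113 .047
```

```text
t 3.9 p [ 0.4752 -0.1148  0.05  ] yaw 89.73 tilt [ 0.0028 -0.001  -1.    ] cmd [ 0.06 -0.02  0.1 ] yawcmd -0.03 w 0.0454 gf 30.2 ft [-0.1 -0.2  6.8]
```

Call:
{"method": "drive_tool", "body": {
  "moves": [
    [[0,0,-0.5],0,0.8],
    [[0,0,-1.2],0,0.8],
    [[-0.2,0.9,-1.5],0,0.8],
    [[-0.4,1.9,-1.5],0,0.8],
    [[-0.6,2.9,-1.5],0,0.8]
  ]
}}

```text
time_s: 4.4
position: [0.5626, -0.1334, 0.0947]
orientation: [0.001, 0.709, 0.705, 0.001]
ft_force: [0.2, 0.2, -1.0]
gripper_width: 0.0455
gripper_force: 31.1
```

Call:
{"method": "drive_tool", "body": {
  "moves": [
    [[-0.1,0.8,0],0,0.8],
    [[-0.2,1.4,0],0,0.8],
    [[-0.22,1.8,0],0,0.8],
    [[-0.22,1.8,0.3],0,0.8],
    [[-0.22,1.8,0.6],0,0.8]
  ]
}}

```text
time_s: 4.9
position: [0.6145, -0.1396, 0.0748]
orientation: [-0.0, 0.709, 0.706, -0.0]
ft_force: [0.0, -0.1, -1.2]
gripper_width: 0.0457
gripper_force: 31.1
```

```bash
python3 go.py .6157 -.1385 .058; python3 - <<'E'
from h import *
for c in ("top","side"):
    im,D=optics.camera(c); cv2.imwrite(f"pics/{c}1.png",im)
    for r in optics.cut_out(c,"bottle_red")[:2]:
        p=pts(c,r["pixels"],D); print(c,r["score"],fit(p,"red",.025),np.percentile(p,[2,98],axis=0).round(3))
E
python3 go.py .6157 -.1385 .058
```

```text
t 4.9 p [ 0.6145 -0.1396  0.0748] yaw 89.75 tilt [-7.e-04  1.e-04 -1.e+00] cmd [0.04 0.04 0.56] yawcmd -0.03 w 0.0457 gf 31.1 ft [ 0.  -0.1 -1.2]
top 0.56 (array([ 0.6143, -0.1394]), 218, None, 0) [[ 0.591 -0.133  0.034]
 [ 0.623 -0.116  0.126]]
side 0.79 (array([ 0.6132, -0.1376]), 1316, array([ 0.61556015, -0.14661099]), 136) [[ 0.591 -0.162  0.023]
 [ 0.634 -0.134  0.138]]
side 0.59 (array([0.6909, 0.1199]), 0, None, 0) [[0.686 0.104 0.004]
 [0.696 0.134 0.008]]
t 5.1 p [ 0.614  -0.1397  0.0748] yaw 89.75 tilt [-2.1e-03  2.0e-04 -1.0e+00] cmd [0.04 0.06 0.56] yawcmd -0.03 w 0.0456 gf 31.1 ft [ 0.2 -0.1 -0.3]
```

View pics/side1.png

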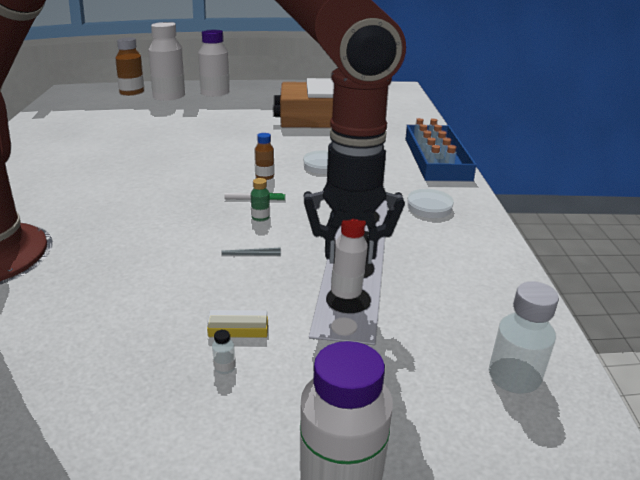

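Side: red is held over pad d, base at (348,298) and cap at (353,228), perhaps leaning slightly. I'll measure the lean before setting it down.

```bash
cat >> h.py <<'E'
def axis(c,name):
    """fit a leaning cylinder to body points: centre at z=zr, slopes"""
    im,D=optics.camera(c); r=optics.cut_out(c,"bottle_"+name)
    if not r: return None
    m=cv2.erode(r[0]["pixels"].astype(np.uint8),np.ones((3,3)))>0
    p=pts(c,m,D); ra,rc,hb,h=R[name]; zt=np.percentile(p[:,2],99)
    b=p[(p[:,2]>zt-h+.004)&(p[:,2]<zt-h+hb-.004)]; zm=b[:,2].mean()
    f=least_squares(lambda v:np.hypot(b[:,0]-v[0]-v[2]*(b[:,2]-zm),b[:,1]-v[1]-v[3]*(b[:,2]-zm))-ra,[*np.median(b,0)[:2],0,0],loss="soft_l1",f_scale=.002).x
    return "xy",f[:2].round(4),"lean_deg",np.degrees(f[2:]).round(1),"ztop",zt.round(4),"n",len(b)
E
python3 -c "
from h import *
print(axis('side','red'));print(axis('side','blue'));print(axis('side','red'))"
```

```text
('xy', array([ 0.6147, -0.1376]), 'lean_deg', array([2.1, 0.6]), 'ztop', np.float64(0.1396), 'n', 1244)
('xy', array([0.4739, 0.314 ]), 'lean_deg', array([-0.6,  0.8]), 'ztop', np.float64(0.0943), 'n', 426)
('xy', array([ 0.616 , -0.1377]), 'lean_deg', array([1.9, 0.7]), 'ztop', np.float64(0.1407), 'n', 1217)
```

Call:
{"method": "drive_tool", "body": {
  "moves": [
    [[0,0.04,0.2],0,0.8],
    [[0,0.04,0.4],0,0.8],
    [[0,0.04,0.55],0,0.8],
    [[0,0.04,0.62],0,0.8],
    [[0,0.04,0.62],0,0.8]
  ]
}}

```text
time_s: 5.9
position: [0.616, -0.1397, 0.0572]
orientation: [-0.0, 0.709, 0.706, -0.001]
ft_force: [-2.4, 0.0, 4.1]
gripper_width: 0.0457
gripper_force: 31.5
```

Call:
{"method": "drive_tool", "body": {
  "moves": [
    [[0,0,0],0,0.4],
    [[0,0,0],0,0.35],
    [[0,0,0],0,0.2],
    [[0,0,0],0,0],
    [[0,0,0],0,0]
  ]
}}

```text
time_s: 6.4
position: [0.6165, -0.1396, 0.0567]
orientation: [0.0, 0.709, 0.706, 0.0]
ft_force: [-0.0, 0.2, -0.2]
gripper_width: 0.0854
gripper_force: 0.0
```

```bash
python3 go.py .4737 .312 .231; python3 -c "
from h import *
print(axis('side','red'))"
```

```text
t 6.4 p [ 0.6165 -0.1396  0.0567] yaw 89.75 tilt [ 1.e-04  1.e-04 -1.e+00] cmd [15.03 -4.83 -5.81] yawcmd -0.03 w 0.0854 gf 0.0 ft [-0.   0.2 -0.2]
('xy', array([ 0.6151, -0.1376]), 'lean_deg', array([-0.2,  0.5]), 'ztop', np.float64(0.1214), 'n', 1169)
```

Call:
{"method": "drive_tool", "body": {
  "moves": [
    [[0,0,-1],0,0],
    [[0,0,-2.4],0,0],
    [[0,0,-3.8],0,0],
    [[1,-0.3,-4.5],0,0],
    [[2.4,-0.8,-4.5],0,0]
  ]
}}

```text
time_s: 7.0
position: [0.5959, -0.0701, 0.1957]
orientation: [0.004, 0.711, 0.703, 0.003]
ft_force: [0.6, 0.1, -0.2]
gripper_width: 0.0852
gripper_force: 0.0
```

Call:
{"method": "drive_tool", "body": {
  "moves": [
    [[1.5,-0.5,0],0,0],
    [[3,-1,0],0,0],
    [[4.5,-1.5,0],0,0],
    [[6,-2,0],0,0],
    [[7.5,-2.5,0],0,0]
  ]
}}

```text
time_s: 7.5
position: [0.518, 0.1594, 0.192]
orientation: [0.0, 0.709, 0.705, 0.0]
ft_force: [1.2, 0.8, -0.4]
gripper_width: 0.0857
gripper_force: 0.0
```

Call:
{"method": "drive_tool", "body": {
  "moves": [
    [[1.5,-0.5,0],0,0],
    [[3,-1,0],0,0],
    [[4.2,-1.3,0],0,0],
    [[5,-1.5,0],0,0],
    [[5.1,-1.5,0],0,0]
  ]
}}

```text
time_s: 8.0
position: [0.472, 0.3159, 0.1922]
orientation: [-0.002, 0.706, 0.708, 0.001]
ft_force: [0.4, -1.4, 0.1]
gripper_width: 0.0854
gripper_force: 0.0
```

```bash
python3 go.py .4737 .312 .034
```

```text
t 8.0 p [0.472  0.3159 0.1922] yaw 90.19 tilt [-6.0e-04  3.7e-03 -1.0e+00] cmd [-0.15  0.06  5.27] yawcmd 0.02 w 0.0854 gf 0.0 ft [ 0.4 -1.4  0.1]
```

Call:
{"method": "drive_tool", "body": {
  "moves": [
    [[0.03,0,1.2],0,0],
    [[0.03,0,2.6],0,0],
    [[0.03,0,4],0,0],
    [[0.03,0,5],0,0],
    [[0.03,0,5.25],0,0]
  ]
}}

```text
time_s: 8.5
position: [0.4732, 0.3085, 0.0309]
orientation: [0.0, 0.709, 0.705, -0.004]
ft_force: [-0.2, 0.8, 0.3]
gripper_width: 0.0854
gripper_force: 0.0
```

```bash
python3 go.py .4737 .312 .034
```

```text
t 8.5 p [0.4732 0.3085 0.0309] yaw 89.65 tilt [-0.0053 -0.0055 -1.    ] cmd [ 0.12  0.02 -0.1 ] yawcmd -0.04 w 0.0854 gf 0.0 ft [-0.2  0.8  0.3]
```

Call:
{"method": "drive_tool", "body": {
  "moves": [
    [[0.03,0,-0.05],0,0.2],
    [[0.03,0,-0.05],0,0.5],
    [[0.03,0,-0.05],0,0.85],
    [[0.03,0,-0.05],0,0.85],
    [[0.03,0,-0.05],0,0.85]
  ]
}}

```text
time_s: 9.0
position: [0.4754, 0.3136, 0.0379]
orientation: [0.0, 0.709, 0.706, 0.002]
ft_force: [-1.9, -0.3, 6.3]
gripper_width: 0.0401
gripper_force: 30.0
```

Call:
{"method": "drive_tool", "body": {
  "moves": [
    [[0,0,-0.5],0,0.85],
    [[0,0,-1.3],0,0.85],
    [[0,0,-1.6],0,0.85],
    [[0,0,-1.6],0,0.85],
    [[0,0,-1.6],0,0.85]
  ]
}}

```text
time_s: 9.5
position: [0.4742, 0.3123, 0.0835]
orientation: [0.0, 0.709, 0.706, -0.0]
ft_force: [-0.1, -1.3, -1.6]
gripper_width: 0.0401
gripper_force: 30.6
```

```bash
python3 go.py .6313 -.0507 .09; python3 -c "
from h import *
print(axis('side','blue'), axis('top','blue'))"; python3 go.py .6313 -.0507 .09
```

```text
t 9.5 p [0.4742 0.3123 0.0835] yaw 89.74 tilt [-2.e-04 -5.e-04 -1.e+00] cmd [-12.08   5.29  -0.21] yawcmd -0.03 w 0.0401 gf 30.6 ft [-0.1 -1.3 -1.6]
('xy', array([0.4753, 0.3127]), 'lean_deg', array([0.6, 0.2]), 'ztop', np.float64(0.1406), 'n', 445) ('xy', array([0.4748, 0.3107]), 'lean_deg', array([1.1, 0.3]), 'ztop', np.float64(0.1401), 'n', 363)
t 9.7 p [0.4739 0.3123 0.0828] yaw 89.75 tilt [-0.0015 -0.0011 -1.    ] cmd [-12.08   5.3   -0.24] yawcmd -0.03 w 0.0403 gf 30.6 ft [ 0.  -0.6 -1.2]
```

Call:
{"method": "drive_tool", "body": {
  "moves": [
    [[-0.8,0.4,0],0,0.85],
    [[-2,0.9,0],0,0.85],
    [[-3.3,1.4,0],0,0.85],
    [[-4.6,2,0],0,0.85],
    [[-5.9,2.6,0],0,0.85]
  ]
}}

```text
time_s: 10.2
position: [0.5519, 0.1339, 0.0831]
orientation: [-0.0, 0.708, 0.706, -0.0]
ft_force: [0.0, 0.1, -0.5]
gripper_width: 0.0401
gripper_force: 30.6
```

Call:
{"method": "drive_tool", "body": {
  "moves": [
    [[-1.3,0.6,0],0,0.85],
    [[-2.6,1.2,0],0,0.85],
    [[-3.9,1.7,0],0,0.85],
    [[-5.2,2.2,0],0,0.85],
    [[-6.1,2.7,0],0,0.85]
  ]
}}

```text
time_s: 10.7
position: [0.6317, -0.0526, 0.0826]
orientation: [0.0, 0.71, 0.704, -0.002]
ft_force: [0.4, -0.4, -1.9]
gripper_width: 0.0403
gripper_force: 30.6
```

Call:
{"method": "drive_tool", "body": {
  "moves": [
    [[0,0,0.3],0,0.85],
    [[0,0,0.6],0,0.85],
    [[0,0,0.9],0,0.85],
    [[0,0,0.9],0,0.85],
    [[0,0,0.9],0,0.85]
  ]
}}

```text
time_s: 11.2
position: [0.6314, -0.0462, 0.0564]
orientation: [-0.001, 0.708, 0.706, -0.0]
ft_force: [0.1, 1.0, -1.7]
gripper_width: 0.0399
gripper_force: 30.6
```

```bash
python3 go.py .6313 -.0507 .045; python3 -c "
from h import *
print(axis('side','blue'), axis('top','blue'))"; python3 go.py .6313 -.0507 .045
```

```text
t 11.2 p [ 0.6314 -0.0462  0.0564] yaw 89.89 tilt [-1.e-03  8.e-04 -1.e+00] cmd [-0.15 -0.    0.38] yawcmd -0.01 w 0.0399 gf 30.6 ft [ 0.1  1.  -1.7]
('xy', array([ 0.664 , -0.0722]), 'lean_deg', array([3.3, 3.7]), 'ztop', np.float64(0.1138), 'n', 49) ('xy', array([ 0.6308, -0.0492]), 'lean_deg', array([-2.7,  3.8]), 'ztop', np.float64(0.0799), 'n', 3)
t 11.4 p [ 0.6322 -0.0474  0.0573] yaw 89.79 tilt [ 1.e-03  1.e-04 -1.e+00] cmd [-0.11 -0.03  0.41] yawcmd -0.03 w 0.0401 gf 30.6 ft [ 0.1 -0.6 -2.1]
```

Call:
{"method": "drive_tool", "body": {
  "moves": [
    [[-0.1,-0.02,0.2],0,0.85],
    [[-0.1,-0.02,0.36],0,0.85],
    [[-0.1,-0.02,0.44],0,0.85],
    [[-0.1,-0.02,0.44],0,0.85],
    [[-0.1,-0.02,0.44],0,0.85]
  ]
}}

```text
time_s: 11.9
position: [0.6308, -0.0518, 0.0447]
orientation: [0.0, 0.709, 0.705, -0.001]
ft_force: [-3.6, -0.9, 8.2]
gripper_width: 0.0401
gripper_force: 31.1
```

Call:
{"method": "drive_tool", "body": {
  "moves": [
    [[0,0,0],0,0.45],
    [[0,0,0],0,0.4],
    [[0,0,0],0,0.2],
    [[0,0,0],0,0],
    [[0,0,0],0,0]
  ]
}}

```text
time_s: 12.4
position: [0.6312, -0.0509, 0.0433]
orientation: [-0.0, 0.709, 0.706, 0.0]
ft_force: [0.6, 0.5, -0.0]
gripper_width: 0.0853
gripper_force: 0.0
```

Call:
{"method": "drive_tool", "body": {
  "moves": [
    [[0,0,-0.8],0,0],
    [[0,0,-2],0,0],
    [[0,0,-3.3],0,0],
    [[0,0,-4.3],0,0],
    [[0,0,-4.6],0,0]
  ]
}}

```text
time_s: 12.9
position: [0.6334, -0.0505, 0.1856]
orientation: [0.003, 0.709, 0.706, 0.003]
ft_force: [0.3, -0.5, 0.5]
gripper_width: 0.0852
gripper_force: 0.0
```

```bash
python3 go.py .4732 .1287 .183; python3 -c "
from h import *
print(axis('side','blue'), axis('side','red'),axis('top','gold'))"
```

```text
t 12.9 p [ 0.6334 -0.0505  0.1856] yaw 89.74 tilt [ 7.6e-03  2.0e-04 -1.0e+00] cmd [ 5.95 -5.37  0.05] yawcmd -0.03 w 0.0852 gf 0.0 ft [ 0.3 -0.5  0.5]
('xy', array([ 0.6654, -0.0736]), 'lean_deg', array([ 4.2, 14.1]), 'ztop', np.float64(0.1022), 'n', 13) ('xy', array([ 0.6153, -0.1375]), 'lean_deg', array([-0.1,  0.6]), 'ztop', np.float64(0.1217), 'n', 1185) ('xy', array([0.4728, 0.1291]), 'lean_deg', array([-0.7,  0.5]), 'ztop', np.float64(0.0763), 'n', 34)
```

Call:
{"method": "drive_tool", "body": {
  "moves": [
    [[1.1,-1,0],0,0],
    [[2.2,-2,0],0,0],
    [[3.3,-3,0],0,0],
    [[4.4,-4,0],0,0],
    [[5.3,-4.8,0],0,0]
  ]
}}

```text
time_s: 13.7
position: [0.4852, 0.1104, 0.1804]
orientation: [-0.001, 0.708, 0.706, -0.001]
ft_force: [0.1, 0.2, -0.2]
gripper_width: 0.0854
gripper_force: 0.0
```

Call:
{"method": "drive_tool", "body": {
  "moves": [
    [[0.63,-0.5,0],0,0],
    [[0.63,-0.5,1.2],0,0],
    [[0.63,-0.5,2.6],0,0],
    [[0.63,-0.5,3.4],0,0],
    [[0.63,-0.5,3.4],0,0]
  ]
}}

```text
time_s: 14.2
position: [0.4698, 0.1265, 0.0758]
orientation: [-0.002, 0.708, 0.706, -0.004]
ft_force: [-0.5, 0.2, 0.2]
gripper_width: 0.0855
gripper_force: 0.0
```

```bash
python3 go.py .4732 .1287 .016
```

```text
t 14.2 p [0.4698 0.1265 0.0758] yaw 89.78 tilt [-0.0093 -0.0028 -1.    ] cmd [0.08 0.13 1.99] yawcmd -0.03 w 0.0855 gf 0.0 ft [-0.5  0.2  0.2]
```

Call:
{"method": "drive_tool", "body": {
  "moves": [
    [[0.03,0.05,0.8],0,0],
    [[0.03,0.05,1.5],0,0],
    [[0.03,0.05,2],0,0],
    [[0.03,0.05,2],0,0],
    [[0.03,0.05,2],0,0]
  ]
}}

```text
time_s: 14.7
position: [0.475, 0.1289, 0.0202]
orientation: [0.0, 0.709, 0.706, 0.0]
ft_force: [0.1, 0.3, -0.2]
gripper_width: 0.0855
gripper_force: 0.0
```

Call:
{"method": "drive_tool", "body": {
  "moves": [
    [[0,0,0],0,0.3],
    [[0,0,0],0,0.6],
    [[0,0,0],0,0.9],
    [[0,0,0],0,0.9],
    [[0,0,0],0,0.9]
  ]
}}

```text
time_s: 15.2
position: [0.4747, 0.1286, 0.0202]
orientation: [0.0, 0.709, 0.706, 0.0]
ft_force: [-0.6, -1.1, 6.3]
gripper_width: 0.0337
gripper_force: 29.6
```

Call:
{"method": "drive_tool", "body": {
  "moves": [
    [[0,0,-0.5],0,0.9],
    [[0,0,-1.3],0,0.9],
    [[0,0,-1.6],0,0.9],
    [[0,0,-1.6],0,0.9],
    [[0,0,-1.6],0,0.9]
  ]
}}

```text
time_s: 15.7
position: [0.4742, 0.1283, 0.0671]
orientation: [-0.0, 0.709, 0.705, -0.0]
ft_force: [0.1, -0.7, -1.5]
gripper_width: 0.0343
gripper_force: 30.0
```

```bash
python3 go.py .6468 .0359 .07; python3 -c "
from h import *
print(axis('side','gold'), axis('top','gold'))"; python3 go.py .6468 .0359 .07
```

```text
t 15.7 p [0.4742 0.1283 0.0671] yaw 89.73 tilt [-6.e-04 -2.e-04 -1.e+00] cmd [-3.05  5.77 -0.1 ] yawcmd -0.03 w 0.0343 gf 30.0 ft [ 0.1 -0.7 -1.5]
('xy', array([0.4758, 0.1296]), 'lean_deg', array([-0.1,  1.6]), 'ztop', np.float64(0.1219), 'n', 368) None
t 15.9 p [0.474  0.1284 0.0667] yaw 89.75 tilt [-1.7e-03 -5.0e-04 -1.0e+00] cmd [-3.06  5.77 -0.12] yawcmd -0.03 w 0.0339 gf 30.0 ft [-0.4 -0.4 -0.5]
```

Call:
{"method": "drive_tool", "body": {
  "moves": [
    [[-0.4,0.7,0],0,0.9],
    [[-1,1.9,0],0,0.9],
    [[-1.6,3.1,0],0,0.9],
    [[-2.3,4.3,0],0,0.9],
    [[-2.8,5.3,0],0,0.9]
  ]
}}

```text
time_s: 16.4
position: [0.6347, 0.0413, 0.0666]
orientation: [0.0, 0.709, 0.705, -0.001]
ft_force: [-0.1, -0.8, -0.3]
gripper_width: 0.0343
gripper_force: 30.1
```

Call:
{"method": "drive_tool", "body": {
  "moves": [
    [[-0.25,0.47,0],0,0.9],
    [[-0.25,0.47,0.4],0,0.9],
    [[-0.25,0.47,0.9],0,0.9],
    [[-0.25,0.47,0.9],0,0.9],
    [[-0.25,0.47,0.9],0,0.9]
  ]
}}

```text
time_s: 16.9
position: [0.6453, 0.0376, 0.0394]
orientation: [-0.001, 0.708, 0.706, -0.001]
ft_force: [-0.2, 0.3, 0.4]
gripper_width: 0.0342
gripper_force: 30.1
```

```bash
python3 go.py .6468 .0359 .027
```

```text
t 16.9 p [0.6453 0.0376 0.0394] yaw 89.89 tilt [-3.4e-03  3.0e-04 -1.0e+00] cmd [-0.06  0.05  0.41] yawcmd -0.01 w 0.0342 gf 30.1 ft [-0.2  0.3  0.4]
```

Call:
{"method": "drive_tool", "body": {
  "moves": [
    [[-0.06,0.02,0.2],0,0.9],
    [[-0.06,0.02,0.36],0,0.9],
    [[-0.06,0.02,0.44],0,0.9],
    [[-0.06,0.02,0.44],0,0.9],
    [[-0.06,0.02,0.44],0,0.9]
  ]
}}

```text
time_s: 17.4
position: [0.6479, 0.0345, 0.0274]
orientation: [0.0, 0.709, 0.706, 0.0]
ft_force: [-0.8, 0.1, -1.1]
gripper_width: 0.034
gripper_force: 30.2
```

Call:
{"method": "drive_tool", "body": {
  "moves": [
    [[0,0,0],0,0.5],
    [[0,0,0],0,0.45],
    [[0,0,0],0,0.2],
    [[0,0,0],0,0],
    [[0,0,0],0,0]
  ]
}}

```text
time_s: 17.9
position: [0.6479, 0.0345, 0.0274]
orientation: [0.0, 0.709, 0.706, 0.0]
ft_force: [0.7, 0.7, -0.4]
gripper_width: 0.0852
gripper_force: 0.0
```

Call:
{"method": "drive_tool", "body": {
  "moves": [
    [[0,0,-0.8],0,0],
    [[0,0,-2],0,0],
    [[0,0,-3.4],0,0],
    [[0,0,-4.7],0,0],
    [[0,0,-5.2],0,0]
  ]
}}

```text
time_s: 18.4
position: [0.65, 0.0354, 0.1884]
orientation: [0.002, 0.709, 0.706, 0.003]
ft_force: [0.3, 0.5, -0.7]
gripper_width: 0.0853
gripper_force: 0.0
```

```bash
python3 go.py .4452 -.2755 .183; python3 -c "
from h import *
print(axis('side','gold'), axis('side','black'),axis('top','gold'))"
```

```text
t 18.4 p [0.65   0.0354 0.1884] yaw 89.74 tilt [ 0.0081  0.0015 -1.    ] cmd [-10.39  -6.78   0.11] yawcmd -0.03 w 0.0853 gf 0.0 ft [ 0.3  0.5 -0.7]
('xy', array([0.645 , 0.0254]), 'lean_deg', array([-3.7, -0.3]), 'ztop', np.float64(0.0823), 'n', 5) ('xy', array([ 0.4508, -0.2993]), 'lean_deg', array([-3.5,  4.2]), 'ztop', np.float64(0.0551), 'n', 332) None
```

Call:
{"method": "drive_tool", "body": {
  "moves": [
    [[-1.2,-0.8,0],0,0],
    [[-2.4,-1.6,0],0,0],
    [[-3.6,-2.4,0],0,0],
    [[-4.8,-3.2,0],0,0],
    [[-6,-4,0],0,0]
  ]
}}

```text
time_s: 19.2
position: [0.525, -0.1463, 0.1817]
orientation: [-0.001, 0.709, 0.706, -0.001]
ft_force: [1.0, -0.3, -0.5]
gripper_width: 0.0856
gripper_force: 0.0
```

Call:
{"method": "drive_tool", "body": {
  "moves": [
    [[-1.2,-0.8,0],0,0],
    [[-2.4,-1.6,0],0,0],
    [[-3.6,-2.3,0],0,0],
    [[-4.36,-2.76,0],0,0],
    [[-4.36,-2.76,1],0,0]
  ]
}}

```text
time_s: 19.7
position: [0.4422, -0.2817, 0.1541]
orientation: [0.003, 0.712, 0.702, -0.001]
ft_force: [-0.2, -0.2, -1.4]
gripper_width: 0.0854
gripper_force: 0.0
```

Call:
{"method": "drive_tool", "body": {
  "moves": [
    [[0,0,1],0,0],
    [[0,0,2],0,0],
    [[0,0,2.6],0,0],
    [[0,0,2.6],0,0],
    [[0,0,2.6],0,0]
  ]
}}

```text
time_s: 20.2
position: [0.4433, -0.275, 0.0747]
orientation: [-0.001, 0.709, 0.706, -0.0]
ft_force: [0.3, 1.1, -0.2]
gripper_width: 0.0854
gripper_force: 0.0
```

```bash
python3 go.py .4452 -.2755 .008;python3 - <<'E'
from h import *
im,D=optics.camera("wrist"); cv2.imwrite("pics/w2.png",im)
im,D=optics.camera("side"); cv2.imwrite("pics/s2.png",im)
for r in optics.cut_out("side","bottle_black")[:1]: print(fit(pts("side",r["pixels"],D),"black"))
E
python3 go.py .4452 -.2755 .008
```

```text
t 20.2 p [ 0.4433 -0.275   0.0747] yaw 89.76 tilt [-0.0015  0.0014 -1.    ] cmd [-0.02  0.07  2.22] yawcmd -0.03 w 0.0854 gf 0.0 ft [ 0.3  1.1 -0.2]
(array([ 0.4452, -0.2747]), 399, array([ 0.44603202, -0.27631937]), 158)
t 20.35 p [ 0.4444 -0.2756  0.0762] yaw 89.75 tilt [ 1.8e-03 -7.0e-04 -1.0e+00] cmd [0.01 0.02 2.27] yawcmd -0.03 w 0.0855 gf 0.0 ft [-0.8 -0.1  0.8]
```

View pics/s2.png

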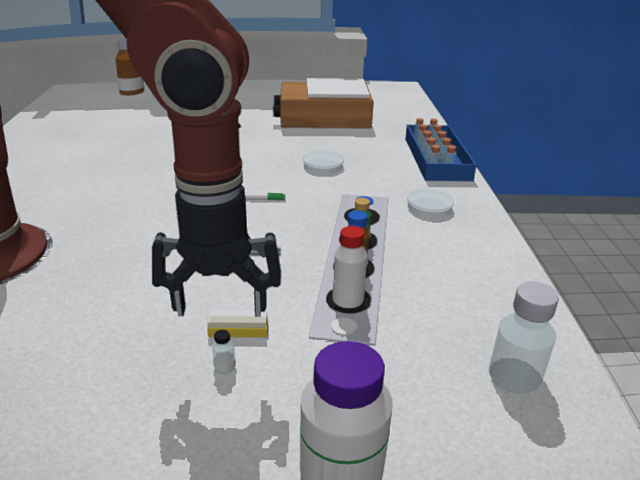

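Side: red (348,270), blue (358,225) and gold (362,205) stand upright on their pads. The open fingers hang above black (223,350). Going down on black.

Call:
{"method": "drive_tool", "body": {
  "moves": [
    [[0,0,0.7],0,0],
    [[0,0,1.4],0,0],
    [[0,0,1.9],0,0],
    [[0,0,2.22],0,0],
    [[0,0,2.22],0,0]
  ]
}}

```text
time_s: 20.85
position: [0.4434, -0.2753, 0.0084]
orientation: [-0.0, 0.709, 0.706, -0.0]
ft_force: [-0.2, 0.1, -0.5]
gripper_width: 0.0853
gripper_force: 0.0
```

Call:
{"method": "drive_tool", "body": {
  "moves": [
    [[0,0,0],0,0.3],
    [[0,0,0],0,0.6],
    [[0,0,0],0,0.95],
    [[0,0,0],0,0.95],
    [[0,0,0],0,0.95]
  ],
  "force": 25
}}

```text
time_s: 21.35
position: [0.4439, -0.2756, 0.0093]
orientation: [0.0, 0.709, 0.705, 0.0]
ft_force: [-0.8, 0.5, 4.3]
gripper_width: 0.0274
gripper_force: 24.5
```

```bash
python3 go.py .4452 -.2755 .008
```

```text
t 21.35 p [ 0.4439 -0.2756  0.0093] yaw 89.74 tilt [ 7.e-04 -6.e-04 -1.e+00] cmd [0.   0.04 0.04] yawcmd -0.03 w 0.0274 gf 24.5 ft [-0.8  0.5  4.3]
```

Call:
{"method": "drive_tool", "body": {
  "moves": [
    [[0,0,-0.6],0,0.95],
    [[0,0,-1.5],0,0.95],
    [[0.4,0,-2],0,0.95],
    [[1.4,0,-2],0,0.95],
    [[2.7,0,-2],0,0.95]
  ]
}}

```text
time_s: 21.85
position: [0.4441, -0.1947, 0.0692]
orientation: [0.001, 0.71, 0.704, 0.0]
ft_force: [0.7, 0.9, -1.1]
gripper_width: 0.0273
gripper_force: 24.7
```

Call:
{"method": "drive_tool", "body": {
  "moves": [
    [[1.3,0,0],0,0.95],
    [[2.6,0,0],0,0.95],
    [[3.9,0,0],0,0.95],
    [[5.2,0,0],0,0.95],
    [[6.5,0,0],0,0.95]
  ]
}}

```text
time_s: 22.35
position: [0.4442, 0.0031, 0.0689]
orientation: [-0.0, 0.708, 0.706, 0.0]
ft_force: [-0.4, 0.5, 0.3]
gripper_width: 0.0272
gripper_force: 24.7
```

Call:
{"method": "drive_tool", "body": {
  "moves": [
    [[1.3,0,0],0,0.95],
    [[2.5,0.2,0],0,0.95],
    [[3.4,0.9,0],0,0.95],
    [[3.9,1.9,0],0,0.95],
    [[4.07,3,0],0,0.95]
  ]
}}

```text
time_s: 22.85
position: [0.5347, 0.1268, 0.0691]
orientation: [-0.001, 0.706, 0.708, 0.001]
ft_force: [-0.0, 0.0, -0.7]
gripper_width: 0.0273
gripper_force: 24.8
```

Call:
{"method": "drive_tool", "body": {
  "moves": [
    [[0,1.2,0],0,0.95],
    [[0,2.4,0],0,0.95],
    [[0,3.6,0],0,0.95],
    [[0,4.25,0],0,0.95],
    [[0,4.25,0],0,0.95]
  ]
}}

```text
time_s: 23.35
position: [0.6647, 0.1221, 0.0681]
orientation: [0.0, 0.709, 0.705, 0.001]
ft_force: [-0.6, -0.1, -0.1]
gripper_width: 0.0273
gripper_force: 24.8
```

```bash
python3 go.py .6624 .1225 .0165; python3 - <<'E'
from h import *
im,D=optics.camera("side"); cv2.imwrite("pics/s3.png",im[100:300,200:480].repeat(2,0).repeat(2,1))
E
python3 go.py .6624 .1225 .0165
```

```text
t 23.35 p [0.6647 0.1221 0.0681] yaw 89.67 tilt [ 1.8e-03  7.0e-04 -1.0e+00] cmd [ 0.01 -0.08  1.72] yawcmd -0.04 w 0.0273 gf 24.8 ft [-0.6 -0.1 -0.1]
t 23.4 p [0.6624 0.1224 0.068 ] yaw 89.74 tilt [-1.2e-03  4.0e-04 -1.0e+00] cmd [0.   0.   1.72] yawcmd -0.03 w 0.0274 gf 24.8 ft [-0.5  1.  -0.6]
```

View pics/s3.png

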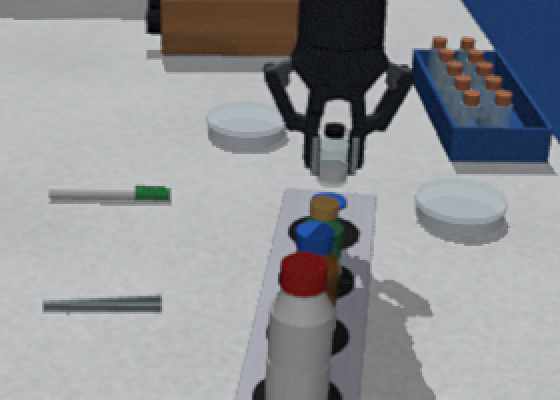

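Crop: black is held upright between the fingers at (333,155), above the tag end of the row. Red (300,330), blue (316,250) and gold (325,215) stand in line. Lowering black onto pad a.

Call:
{"method": "drive_tool", "body": {
  "moves": [
    [[0,0,0.5],0,0.95],
    [[0,0,1.1],0,0.95],
    [[0,0,1.5],0,0.95],
    [[0,0,1.7],0,0.95],
    [[0,0,1.72],0,0.95]
  ]
}}

```text
time_s: 23.9
position: [0.6618, 0.1221, 0.0168]
orientation: [-0.001, 0.708, 0.706, -0.001]
ft_force: [0.4, 0.0, -0.0]
gripper_width: 0.0272
gripper_force: 24.8
```

```bash
python3 go.py .6624 .1225 .0165
```

```text
t 23.9 p [0.6618 0.1221 0.0168] yaw 89.8 tilt [-1.6e-03 -1.0e-04 -1.0e+00] cmd [0.01 0.02 0.01] yawcmd -0.03 w 0.0272 gf 24.8 ft [ 0.4  0.  -0. ]
```

Call:
{"method": "drive_tool", "body": {
  "moves": [
    [[0,0,0.03],0,0.95],
    [[0,0,0.05],0,0.6],
    [[0,0,0.05],0,0.5],
    [[0,0,0.05],0,0.2],
    [[0,0,0.05],0,0]
  ]
}}

```text
time_s: 24.4
position: [0.663, 0.1217, 0.0157]
orientation: [0.0, 0.709, 0.706, 0.0]
ft_force: [-0.4, -0.5, -0.7]
gripper_width: 0.07
gripper_force: 0.0
```

Call:
{"method": "drive_tool", "body": {
  "moves": [
    [[0,0,0],0,0],
    [[0,0,-0.6],0,0],
    [[0,0,-1.8],0,0],
    [[0,0,-3.2],0,0],
    [[0,0,-4.6],0,0]
  ]
}}

```text
time_s: 24.9
position: [0.6626, 0.1216, 0.1548]
orientation: [-0.0, 0.709, 0.706, -0.0]
ft_force: [0.9, 1.1, 0.0]
gripper_width: 0.0854
gripper_force: 0.0
```

Call:
{"method": "drive_tool", "body": {
  "moves": [
    [[0,-1,-0.8],0,0],
    [[0,-2.2,-0.8],0,0],
    [[0,-3.4,-0.8],0,0],
    [[1.2,-4.5,-0.8],0,0],
    [[2.7,-5,-0.8],0,0]
  ]
}}

```text
time_s: 25.4
position: [0.511, 0.201, 0.1779]
orientation: [0.001, 0.71, 0.704, -0.002]
ft_force: [1.0, 0.3, 1.2]
gripper_width: 0.0854
gripper_force: 0.0
```

Call:
{"method": "drive_tool", "body": {
  "moves": [
    [[1.5,0,0],0,0],
    [[3,0,0],0,0],
    [[4,0,0],0,0],
    [[4.5,0,0],0,0],
    [[4.5,0,0],0,0]
  ]
}}

```text
time_s: 25.9
position: [0.5129, 0.3406, 0.1776]
orientation: [-0.001, 0.707, 0.707, 0.0]
ft_force: [-0.3, -0.2, -1.3]
gripper_width: 0.0854
gripper_force: 0.0
```

```bash
python3 go.py .5 .35 .2; python3 - <<'E'
from h import *
for c in ("top","side"):
    im,D=optics.camera(c); cv2.imwrite(f"pics/{c}9.png",im)
    for n in R:
        for r in optics.cut_out(c,"bottle_"+n)[:1]:
            p=pts(c,r["pixels"],D); print(c,n,round(r["score"],2),fit(p,n,.007),"ztop",np.percentile(p[:,2],98).round(3))
E
```

```text
t 25.9 p [0.5129 0.3406 0.1776] yaw 89.95 tilt [-5.0e-04  1.3e-03 -1.0e+00] cmd [ 0.31 -0.43 -0.75] yawcmd -0.01 w 0.0854 gf 0.0 ft [-0.3 -0.2 -1.3]
top black 0.6 (array([0.664 , 0.1215]), 79, array([0.66348919, 0.12144822]), 109) ztop 0.063
top blue 0.68 (array([ 0.6315, -0.0533]), 154, array([ 0.63068209, -0.05350333]), 270) ztop 0.103
top red 0.84 (array([ 0.6144, -0.1391]), 257, array([ 0.61404508, -0.13872132]), 365) ztop 0.123
side black 0.56 (array([0.665 , 0.1227]), 16, array([0.66423747, 0.12075771]), 54) ztop 0.062
side gold 0.59 (array([0.6537, 0.0394]), 65, array([0.64959771, 0.03358633]), 98) ztop 0.083
side blue 0.59 (array([ 0.6319, -0.0523]), 77, array([ 0.63190025, -0.05412795]), 158) ztop 0.102
side red 0.7 (array([ 0.6152, -0.1376]), 1291, array([ 0.6146597 , -0.13956599]), 254) ztop 0.121
```

View pics/top9.png

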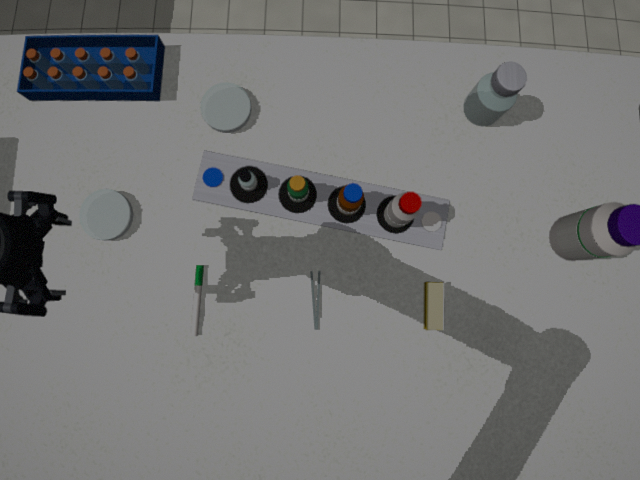

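View pics/side9.png

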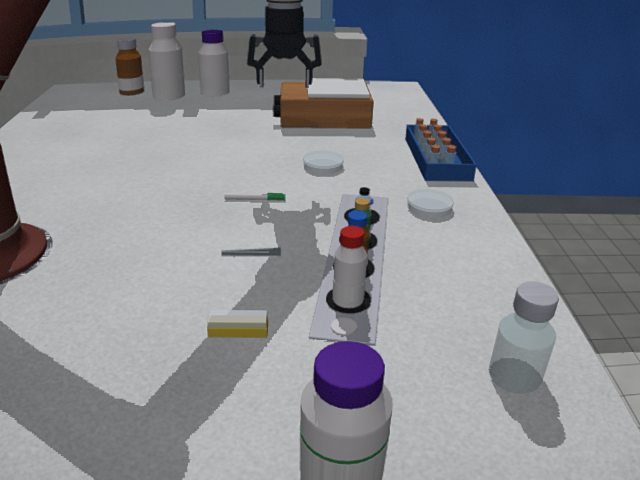

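The top view shows all four bottles upright on their pads, running from the blue tag: black (248,182), gold (298,190), blue (347,202), red (399,210). Fitted positions are within about 3 mm of the pad centres, cap tops are at the right heights, and the arm is clear.

```bash
python3 -c "
from cell import arm
print(arm.close_job())"
```

```text
the job is handed in; nothing more can be done
None
```

The four bottles stand upright on their pads in height order, black next to the blue tag, then gold, blue and red at the far end; the job was handed in at about 26 s of the 96 s allowed, and the verdict was not shown.

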